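# Fit a flanged bushing on the gauge pin and hold the plunger gauge on its mark

### The arm

A 6-joint arm with a two-finger parallel gripper is mounted at the origin on the work surface. World frame = base frame: x ahead of the robot, y to its left, z up, the work surface at z = 0. Lengths are in m, angles in degrees, forces in N, time in s.
With the tool pointing down it reaches from about 0.375 to 0.9 m from the base axis. Payload 3.1 kg.
Tool frame: the origin (TCP) lies on the centre line of the jaws, within the pads' length; the fingertips stand 22 mm ahead of it and the grasp point (between the pads) lies 3 mm ahead of it; y points along the fingers, z is the direction in which the jaws open and shut, and the axes are right-handed (so a half turn about y gives the same grasp; the last joint's range is limited). The gripper opens to 87 mm and grips with 3 to 60 N. Pads are 19 mm wide; open, the fingers measure 117 mm over their backs; the gripper's body (75 mm by 190 mm) begins 51 mm behind the grasp point.
Start: joints at [-79.555, 30.224, 82.088, -0, 67.689, -10.227], TCP at [0.221, -0.585, 0.213] pointing down, gripper open.
Joint ranges: [-176.69, 176.69], [-43.24, 126.21], [12.49, 139.97], [-82, 262], [0, 151.66], [-163.58, 163.58]. Speed limits (degrees/s): [159.86, 159.86, 180, 180, 180, 180].

### API

Orientations are given as a 3x3 rotation matrix whose columns are the frame's x, y, z axes.
In Python, from rig import bot gives the robot as it stands.
- The arm moves only by the tool jog_arm, never from a script. Its argument "motion" is one flat list of numbers, 6 for each row, row after row: the shift along the tool's x, y, z in mm, then the turn, a rotation vector about the tool's x, y, z in degrees. A call has 1 to 20 rows; each row is the pose to reach, as a shift and turn from the pose commanded when the call began, along the tool's axes at that moment; what a row does not reach only later rows make up. A row lasts 1/8 s, in which the tool goes at most 62.5 mm and 10.7 degrees, less where a joint would pass 70% of its speed; a pose out of reach is approached as far as the arm can. A call with a gripper value outside its range is refused whole. "gripper" is the opening, from 0 (shut) to 1 (fully open), set as the call begins (left out, the last holds). The fingers move at their own pace and stop on an object; the grip force is fixed at half the most. Time passes only in rows, so rows that repeat a pose let the fingers close. It gives the time, the measured TCP pose, the force and the opening at its end, in the units of the state.
- bot.read_state(): the state, without advancing time (a new reading comes with each control period).
- bot.capture(name): name is "scene" or "top" or "wrist"; returns (picture, depth): 420x560x3 uint8, red, green, blue; 420x560 float32, m along the optical axis (not along the pixel's ray), 0 where there is no reading.
- bot.get_calibration(name): a dict with "mtx" (3x3 intrinsics, pixels), "k1" (the pictures are not rectified: a ray, as slopes to the right and down, at radius r is drawn at 1 + k1 r^2 times it, then the intrinsics apply), "pose" (4x4, takes a point from camera to world coordinates); the wrist camera has in their place "hand_eye" (4x4, takes a point from camera to tool coordinates, whose origin is the TCP and whose axes are the tool frame's). Camera axes: x right, y up, looking along -z (the intrinsics and any distortion apply to the point x, -y, -z); pixel columns grow to the right and rows downward; lengths in m; the calibration is good to about 2 mm. A picture is of the moment at which its call begins: read the wrist's pose just before it. get_calibration takes no time and is no camera call.
- bot.hand_in(): hands the job in, once; it reports no verdict.
The state is a dict: "time_s": time; "joint_positions": joint angles; "qvel": joint speeds; "tau": joint torques, N m; "position": TCP position; "tcp_rot": TCP orientation; "force": force on the tool from outside, world axes, zero at the start; "moment": the same for the moment, N m; "opening": opening from 0.0 (shut) to 1.0 (fully open).
Only numpy, scipy, OpenCV 4.12 (cv2) and the standard library are available. Lean on these libraries where they do the work, as an engineer would, in place of code of your own. Each camera call takes 0.05 s, during which the arm holds its last target.

### The job

Of the two flanged bushings, slide the one that fits (the wider bore) flange-down over the upright gauge pin until its flange lies flat on the stand's foot, and let go of it. Then take the plunger gauge out of its rack and, holding it upright, press its tip gently inside the ring mark on that bushing's flange so that the spring plunger is pushed in about half-way; finish while still holding it there, without letting go. Leave the other things on the bench where they are.

Things in the scene. Friction and masses are not known exactly. Their poses are not given: they have to be found in the camera images.
- wide_mid (a point): centre, 25 mm above the underside, of the bushing that fits: plain metal, upright round sleeve 34 mm outside, bore 22 mm right through, 50 mm tall in all, on a flange plate 104 x 44 x 8 mm at the very bottom, centred on it. z: bore axis, up; x: along the flange towards the ring mark. About 0.3 kg (+-30 %). Gripped from above by the sleeve.
- mark (a point): centre of the ring mark on the top face of that bushing's flange, 34 mm from the bore axis along the bushing's +x and 8 mm above its underside. The mark is a flat dark ring, 13 mm inside and 17 mm outside diameter; the other end of the flange has only a small dark dot, 10 mm across, instead.
- narrow_mid (a point): centre, half-way up, of the bushing that does not fit: same flange, marks and height, but a thinner sleeve 26 mm outside diameter with a 14 mm bore. It is not needed, and whether it is moved does not matter.
- pin_top (a point): top centre of the upright steel gauge pin, 20 mm diameter, 42 mm tall, on a fixed round foot 116 mm across and 12 mm thick (pin top 54 mm above the bench); its last 10 mm taper to 12 mm. The bushing ends with its underside on the foot, its sleeve 8 mm above the pin's top.
- gauge_mid (a point): centre of the gauge's housing: upright aluminium block 30 x 30 x 70 mm tall, x and y square to its sides, z up, small white dial on its -x side. Below it, on its axis: a stem 14 mm across, 35 mm long, then the spring plunger, 8 mm across, round tip. 0.22 kg. Starts upright, housing resting on the rack's top, stem in its hole: lift over 60 mm to clear. Grip two opposite sides from above.
- tip (a point): the lowest point of the plunger's tip, on the gauge's axis: 90 mm below gauge_mid when the plunger is out, less by as much as it is pushed in.
- plunger (a joint): how far the plunger is pushed in, m: 0 out, 0.012 stop. The spring takes about 2 N to start it and 5.7 N at the stop (0.3 N more for each mm).
- rack: the gauge's fixed rack: grey block 80 x 80 mm, 65 mm tall, with a 20 mm square hole down its middle; origin at the centre of its underside.
- can: closed steel can, 66 mm diameter, 110 mm tall, origin at its underside; bystander
- oil: white plastic bottle, 56 mm diameter, 150 mm tall, origin at its underside; bystander
- driver: screwdriver lying flat; bystander
- wrench: steel wrench lying flat; bystander
- tape: grey tape measure lying flat, about 60 mm across, 34 mm high; bystander
- collar: dark steel shaft collar, 48 mm diameter, 18 mm high; bystander
- gauge: the whole plunger gauge; its origin is on its axis at the housing's underside, 35 mm below gauge_mid.
- wide: the whole bushing that fits; its origin is the centre of its underside.
Things that resemble listed ones, but are neither listed nor needed, are in the scene too. Of the things shaped like the gauge, the aluminium one is meant. What is shaped like the wide but green is not meant.

How it is judged:
By the outcome, as a careful person would: the job done as asked, in the order asked, and still so for the second after the job is handed in, while the arm keeps its last pose, push and grip.
It also fails if it takes over 54 s, if anything falls off the work surface, if the arm or the gripper's body presses on something with over 40 N, if the wrist force passes 120 N, or if a joint passes its speed limit or range.

## Working session

There is one attempt and no reset: what is moved stays moved. The work goes in short steps, Python scripts to look and compute and a tool call to move; the robot and the scene stay as the last step left them, time stands still between calls to the robot, and variables do not carry over. Pictures are saved under pics/ and viewed, and the job is handed in when it is done.

Besides the shell and the picture viewer there is one more tool, called after ">>>" as name(argument=value, ...), one argument or row to a line, values as JSON. jog_arm: Moves the arm, as the interface text tells. Its arguments: {"type":"object","properties":{"motion":{"type":"array","items":{"type":"number"}},"gripper":{"type":"number"}},"required":["motion"]}

```bash
ls; mkdir -p pics
cat > h.py <<'E'
import numpy as np, cv2
from rig import bot
def save(n,im,): cv2.imwrite(f'pics/{n}.png',im[:,:,::-1])
def ray(cal,u,v,pose):
    K=np.array(cal['mtx']);k1=cal['k1']
    p=np.array([(u-K[0,2])/K[0,0],(v-K[1,2])/K[1,1]])
    q=p.copy()
    for _ in range(20): q=p/(1+k1*(q@q))
    d=np.array([q[0],-q[1],-1.0])
    P=np.array(pose); return P[:3,3],P[:3,:3]@d
def onz(cal,u,v,z,pose=None):
    pose=cal['pose'] if pose is None else pose
    o,d=ray(cal,u,v,pose); t=(z-o[2])/d[2]; return o+t*d
def wpose(s):
    T=np.eye(4);T[:3,:3]=s['tcp_rot'];T[:3,3]=s['position']
    return T@np.array(bot.get_calibration('wrist')['hand_eye'])
def cloud(cal,D,pose=None):
    pose=np.array(cal['pose'] if pose is None else pose)
    K=np.array(cal['mtx']);v,u=np.mgrid[:D.shape[0],:D.shape[1]]
    p=np.stack([(u-K[0,2])/K[0,0],(v-K[1,2])/K[1,1]],-1);q=p.copy()
    for _ in range(20): q=p/(1+cal['k1']*(q**2).sum(-1,keepdims=True))
    c=np.stack([q[...,0]*D,-q[...,1]*D,-D],-1)
    return c@pose[:3,:3].T+pose[:3,3]
def proj(cal,X,pose=None):
    pose=np.array(cal['pose'] if pose is None else pose)
    c=(np.asarray(X)-pose[:3,3])@pose[:3,:3]
    q=np.array([c[0]/-c[2],-c[1]/-c[2]]);q=q*(1+cal['k1']*(q@q));K=np.array(cal['mtx'])
    return K[0,0]*q[0]+K[0,2],K[1,1]*q[1]+K[1,2]
E
cat > a.py <<'E'
from h import *
s=bot.read_state();print(s)
for n in ['scene','top']:
    im,d=bot.capture(n);save(n+'0',im);np.savez(n+'0.npz',im=im,d=d);c=bot.get_calibration(n);print(n,c)
print(bot.get_calibration('wrist'))
E
python3 a.py
```

```text
pics
{'time_s': 0.0, 'joint_positions': array([-7.95545629e+01,  3.02772304e+01,  8.21562300e+01, -6.08086959e-06,
        6.76901964e+01, -1.02265283e+01]), 'qvel': array([-0.01002664, -0.06615706,  0.06458926,  0.02111717, -0.09654043,
       -0.05723064]), 'tau': array([ 1.69291252e-04, -4.40045285e+01, -1.76594263e+01,  6.32893690e-02,
        5.82353398e-02, -1.58233565e-04]), 'position': array([ 0.22053166, -0.58399106,  0.21159115]), 'tcp_rot': array([[-9.35616934e-01, -3.91379235e-04,  3.53016714e-01],
       [-3.53016723e-01,  2.12243272e-03, -9.35614605e-01],
       [-3.83074095e-04, -9.99997671e-01, -2.12394741e-03]]), 'force': array([ 0.21254261,  0.5373218 , -0.0412859 ]), 'moment': array([-0.00337244,  0.00992648,  0.01661074]), 'opening': 1.002038551220273}
scene {'mtx': array([[378.94585428,   0.        , 279.52264191],
       [  0.        , 378.94585428, 215.10827591],
       [  0.        ,   0.        ,   1.        ]]), 'k1': -0.09798289969603009, 'pose': array([[ 0.41435161, -0.64245108,  0.64464669,  1.20087976],
       [ 0.91006014,  0.28456298, -0.30135436, -0.2
[... 427 characters left out ...]
243, -0.03147002,  0.0114533 ],
       [-0.03083432,  0.1306669 ,  0.99094672,  0.92909736],
       [ 0.        ,  0.        ,  0.        ,  1.        ]])}
{'mtx': array([[376.72275867,   0.        , 276.54224102],
       [  0.        , 376.72275867, 208.87298803],
       [  0.        ,   0.        ,   1.        ]]), 'k1': -0.08871200958333476, 'hand_eye': array([[-1.23821910e-03, -9.59890899e-01, -2.80371054e-01,
        -7.78149003e-02],
       [-4.60173725e-04,  2.80371786e-01, -9.59891374e-01,
        -1.71836940e-01],
       [ 9.99999128e-01, -1.05953644e-03, -7.88878273e-04,
        -1.29573934e-03],
       [ 0.00000000e+00,  0.00000000e+00,  0.00000000e+00,
         1.00000000e+00]])}
```

View pics/scene0.png

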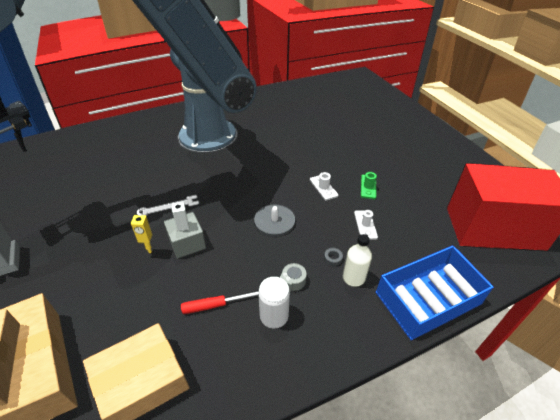

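View pics/top0.png

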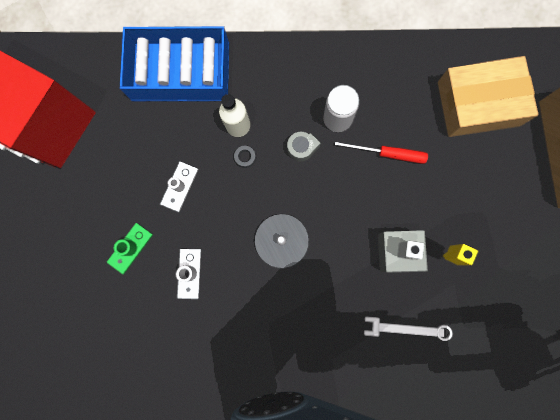

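The pictures show two plain bushings at top pixels (178,187) and (188,273), and a green one at (127,248). The stand is at (281,240) and the aluminium gauge in its rack at (413,250). The yellow gauge is at (465,255). I'll enlarge these before choosing.

```bash
cat > b.py <<'E'
from h import *
z=np.load('top0.npz');im=z['im'];d=z['d'];c=bot.get_calibration('top')
A=cv2.resize(im[150:310,100:320],None,fx=3.5,fy=3.5,interpolation=cv2.INTER_CUBIC);save('crop0',A)
B=cv2.resize(im[210:290,370:490],None,fx=6,fy=6,interpolation=cv2.INTER_CUBIC);save('crop1',B)
P=cloud(c,d);np.save('P.npy',P)
for uv in [(178,187),(188,273),(281,238),(300,200),(413,250),(390,260),(188,255),(188,290)]:print(uv,P[uv[1],uv[0]].round(4))
E
python3 b.py
```

```text
(178, 187) [0.6227 0.2616 0.0448]
(188, 273) [0.4419 0.2445 0.0021]
(281, 238) [0.5149 0.0421 0.0561]
(300, 200) [0.6022 0.0028 0.0014]
(413, 250) [ 0.4891 -0.2024  0.1371]
(390, 260) [ 0.4717 -0.1755  0.0669]
(188, 255) [0.4805 0.245  0.0055]
(188, 290) [0.4061 0.2419 0.0068]
```

View pics/crop0.png

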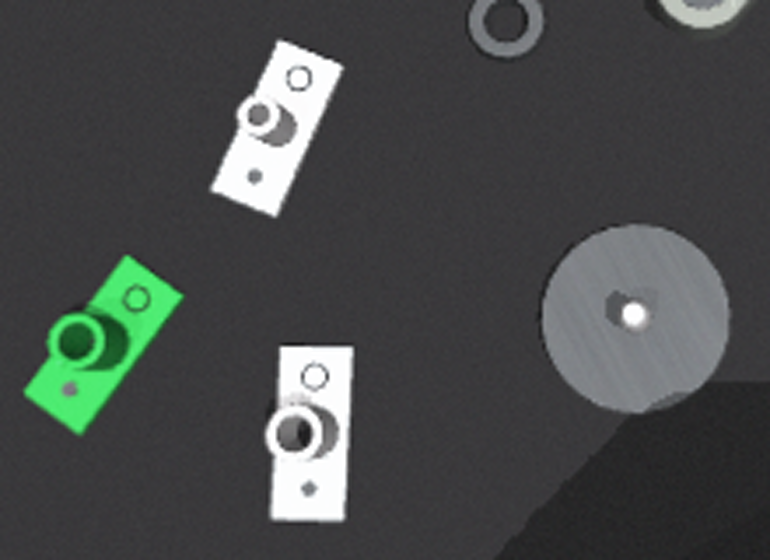

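View pics/crop1.png

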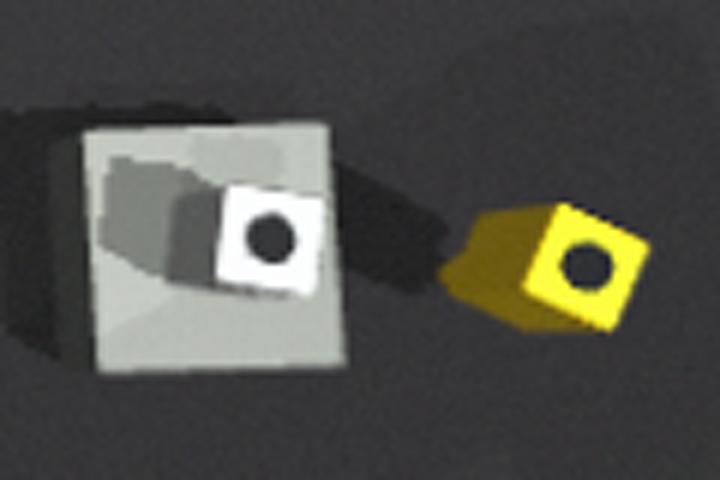

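The wide one is (188,273): its sleeve and bore are clearly larger than those at (178,187), and it is plain rather than green. The aluminium gauge is the white-topped block in the grey rack. Next I'll measure the positions.

```bash
cat > c.py <<'E'
from h import *
c=bot.get_calibration('top')
def t(x,y,z,f=3.5,ox=100,oy=150):
    return onz(c,(x+.5)/f-.5+ox,(y+.5)/f-.5+oy,z)
cs=[t(*p,.008) for p in [(279,346),(353,347),(345,521),(270,520)]]
print('flange c',np.mean(cs,0),[np.linalg.norm(cs[i]-cs[i-1]) for i in range(4)])
m=t(315,376,.008);dd=t(309,489,.008);a=m-dd
print('mark',m,'dot',dd,'mid',(m+dd)/2,np.linalg.norm(a),np.degrees(np.arctan2(a[1],a[0])))
e=cs[0]+cs[1]-cs[2]-cs[3];print('edge ang',np.degrees(np.arctan2(e[1],e[0])))
print('sleeve',t(294,432,.05)); print('pin',t(633,314,.054),'foot',t(635.5,318.5,.012))
g=[t(*p,.135,6,370,210) for p in [(224,183),(327,195),(313,297),(215,282)]]
print('gauge top',np.mean(g,0),'dot',t(271,238,.135,6,370,210))
for e in (g[1]-g[0],g[2]-g[3],g[0]-g[3],g[1]-g[2]): print(np.linalg.norm(e),np.degrees(np.arctan2(e[1],e[0])))
r=[t(*p,.065,6,370,210) for p in [(84,130),(330,123),(347,366),(98,373)]]
print('rack',np.mean(r,0))
# scene cross check by depth+white
z=np.load('scene0.npz');cs=bot.get_calibration('scene');P=cloud(cs,z['d'])
for k in [('gauge',[.487,-.2,.135]),('bush',[.44,.245,.05]),('pin',[.515,.04,.054])]:
    Q=P.reshape(-1,3);s=np.array(k[1]);q=Q[(np.linalg.norm(Q[:,:2]-s[:2],axis=1)<.03)&(abs(Q[:,2]-s[2])<.006)];print(k[0],len(q),q.mean(0),(q.max(0)+q.min(0))/2)
E
python3 c.py
```

```text
flange c [0.44142318 0.24137276 0.008     ] [np.float64(0.10550436440336503), np.float64(0.045987458288382264), np.float64(0.10538270995604634), np.float64(0.045873984051619424)]
mark [0.47602364 0.24067578 0.008     ] dot [0.40753505 0.24181114 0.008     ] mid [0.44177935 0.24124346 0.008     ] 0.06849800189403779 -0.9497247773237769
edge ang -0.7008950244361475
sleeve [0.44260292 0.24137573 0.05      ]
pin [0.5122954  0.04314562 0.054     ] foot [0.51211953 0.04311081 0.012     ]
gauge top [ 0.49022929 -0.20572447  0.135     ] dot [ 0.49057017 -0.20613166  0.135     ]
0.03117681578968191 -96.40154450622248
0.029618323816839213 -98.35632554055248
0.030413559837106294 -6.9467580530163815
0.03147779131182786 -9.79844208252182
rack [ 0.49020826 -0.20662802  0.065     ]
gauge 122 [ 0.49555984 -0.20453147  0.13441791] [ 0.49338812 -0.20426058  0.13408831]
bush 57 [0.44424011 0.24174791 0.04823436] [0.44297318 0.24168138 0.04803856]
pin 22 [0.51636885 0.04322991 0.05222949] [0.51538065 0.04410194 0.05233354]
```

```bash
cat > mv.py <<'E'
from h import *
import sys
from scipy.spatial.transform import Rotation as R
def delta(x,y,z,yaw):
    s=bot.read_state();T=np.array(s['tcp_rot']);p=np.array(s['position'])
    a=np.radians(yaw);Z=np.array([np.cos(a),np.sin(a),0]);Y=np.array([0,0,-1.]);X=np.cross(Y,Z)
    W=np.stack([X,Y,Z],1)
    return (T.T@(np.array([x,y,z])-p)*1000).round(1),R.from_matrix(T.T@W).as_rotvec(degrees=True).round(2)
if __name__=='__main__':
    s=bot.read_state();print(s['time_s'],s['position'].round(4),s['force'].round(1),s['opening'],s['joint_positions'].round(1))
    v=[float(a) for a in sys.argv[1:]]
    for i in range(0,len(v),4): print(*delta(*v[i:i+4]))
E
python3 mv.py .48 -.08 .21 -80 .442 .2413 .20 -90.9
```

```text
0.1 [ 0.2205 -0.5841  0.2117] [-0.5  0.4  0.4] 0.9984548244129675 [-79.6  30.3  82.2  -0.   67.7 -10.2]
[-420.7    2.5 -380. ] [ 1.100e-01  1.067e+01 -1.000e-02]
[-498.6   13.2 -694. ] [ 0.11 21.57  0.  ]
```

>>> jog_arm(
  motion=[-421,2,-380,0,10.7,0,-421,2,-380,0,10.7,0,-421,2,-380,0,10.7,0,-421,2,-380,0,10.7,0,-421,2,-380,0,10.7,0,-421,2,-380,0,10.7,0,-421,2,-380,0,10.7,0,-421,2,-380,0,10.7,0,-421,2,-380,0,10.7,0,-421,2,-380,0,10.7,0,-498.6,13,-694,0.11,21.57,0,-498.6,13,-694,0.11,21.57,0,-498.6,13,-694,0.11,21.57,0,-498.6,13,-694,0.11,21.57,0,-498.6,13,-694,0.11,21.57,0,-498.6,13,-694,0.11,21.57,0,-498.6,13,-694,0.11,21.57,0,-498.6,13,-694,0.11,21.57,0],
  gripper=0.75,
)

```text
time_s: 2.35
position: [0.4425, 0.2388, 0.1994]
tcp_rot: [[-1.0, -0.0, -0.017], [0.017, -0.003, -1.0], [0.0, -1.0, 0.003]]
force: [0.4, -0.5, -0.2]
opening: 0.752
```

```bash
cat > w.py <<'E'
from h import *
import sys
n=sys.argv[1];s=bot.read_state();im,d=bot.capture('wrist');save(n,im);np.savez(n+'.npz',im=im,d=d,pose=wpose(s),pos=s['position'])
print(s['time_s'],s['position'].round(4),s['tcp_rot'].round(4).tolist(),s['force'].round(1))
E
python3 w.py w1
```

```text
2.35 [0.4425 0.2388 0.1994] [[-0.9998, -0.0001, -0.0175], [0.0175, -0.0028, -0.9998], [0.0001, -1.0, 0.0028]] [ 0.4 -0.5 -0.2]
```

View pics/w1.png

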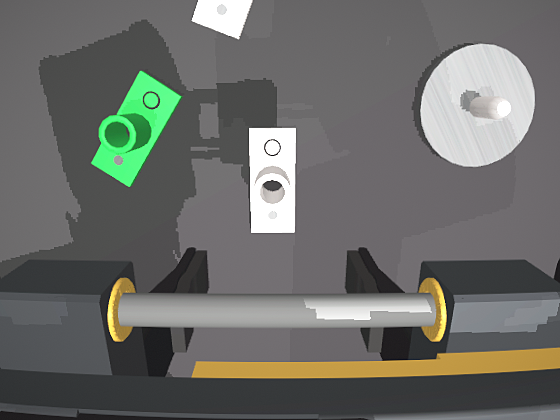

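The wrist picture shows the wide bushing at (272,180) with its ring at (272,147) and dot at (272,215). It also shows the stand at (478,105). I'll measure from the enlarged picture.

```bash
cat > d.py <<'E'
from h import *
z=np.load('w1.npz');im=z['im'];save('w1a',cv2.resize(im[110:250,220:330],None,fx=4,fy=4,interpolation=cv2.INTER_CUBIC))
save('w1b',cv2.resize(im[30:180,405:550],None,fx=4,fy=4,interpolation=cv2.INTER_CUBIC))
P=cloud(bot.get_calibration('wrist'),z['d'],z['pose']).reshape(-1,3)
for n,c,zz in [('sl',(.442,.241),.05),('pin',(.5123,.0431),.054)]:
    q=P[(np.hypot(P[:,0]-c[0],P[:,1]-c[1])<.03)&(abs(P[:,2]-zz)<.004)];print(n,len(q),q.mean(0),q.min(0),q.max(0))
E
python3 d.py
```

```text
sl 666 [0.44266571 0.24409362 0.04914287] [0.42527797 0.22776569 0.04611593] [0.458904   0.2606577  0.05132908]
pin 226 [0.5130217  0.0473163  0.05297319] [0.50610584 0.04005517 0.05001344] [0.52047024 0.05370903 0.05532026]
```

View pics/w1a.png

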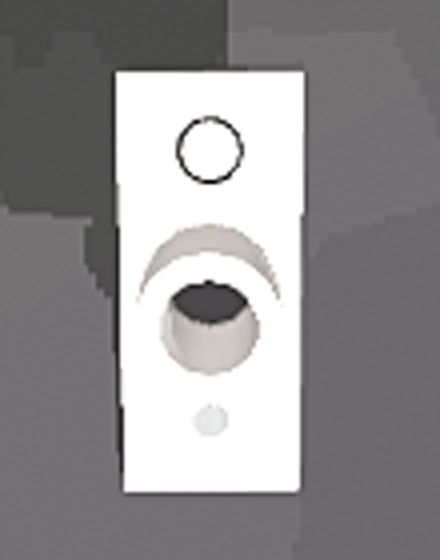

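View pics/w1b.png

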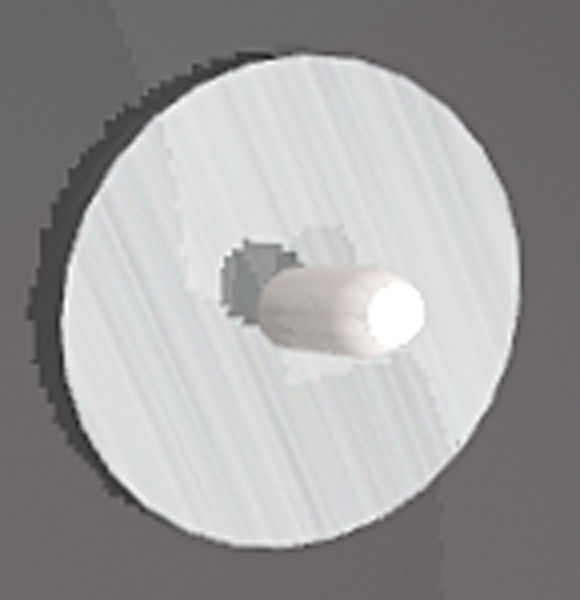

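```bash
cat > e.py <<'E'
from h import *
z=np.load('w1.npz');c=bot.get_calibration('wrist');p=z['pose']
f=lambda x,y,zz,ox,oy:onz(c,(x+.5)/4-.5+ox,(y+.5)/4-.5+oy,zz,p).round(4)
print('bore',f(210,327,.05,220,110),'mark',f(210,150,.008,220,110),'dot',f(210,420,.008,220,110))
print('pin',f(396,313,.054,405,30),'foot',f(292,301,.012,405,30))
E
python3 e.py; python3 mv.py .442 .2425 .032 -90.9
```

```text
bore [0.4421 0.2436 0.05  ] mark [0.4756 0.2433 0.008 ] dot [0.4078 0.2446 0.008 ]
pin [0.5131 0.0459 0.054 ] foot [0.5147 0.0471 0.012 ]
2.4 [0.4426 0.2387 0.1995] [0.2 0.6 0.1] 0.7482188747379417 [ 15.7  21.9 100.1  -0.2  58.  106.8]
[  0.7 167.5  -4.2] [-0.15 -0.14 -0.  ]
```

>>> jog_arm(
  motion=[0.5,60,-3.8,-0.15,-0.14,0,0.5,120,-3.8,-0.15,-0.14,0,0.5,145,-3.8,-0.15,-0.14,0,0.5,159,-3.8,-0.15,-0.14,0,0.5,159,-3.8,-0.15,-0.14,0],
)

```text
time_s: 3.02
position: [0.4421, 0.2432, 0.0402]
tcp_rot: [[-1.0, -0.001, -0.015], [0.015, 0.0, -1.0], [0.001, -1.0, -0.0]]
force: [0.0, 0.8, -0.5]
opening: 0.749
```

>>> jog_arm(
  motion=[0,0,0,0,0,0,0,0,0,0,0,0,0,0,0,0,0,0,0,0,0,0,0,0,0,0,0,0,0,0,0,0,0,0,0,0],
  gripper=0.2,
)

```text
time_s: 3.78
position: [0.4417, 0.2442, 0.0405]
tcp_rot: [[-1.0, 0.0, -0.013], [0.013, 0.001, -1.0], [-0.0, -1.0, -0.001]]
force: [-0.2, -0.1, 0.0]
opening: 0.217
```

```bash
python3 w.py w2; python3 mv.py .5127 .0435 .16 -90.9
```

```text
3.775 [0.4417 0.2442 0.0405] [[-0.9999, 0.0003, -0.0132], [0.0132, 0.0008, -0.9999], [-0.0003, -1.0, -0.0008]] [-0.2 -0.1  0. ]
3.825 [0.4417 0.2442 0.0405] [0.2 0.  0.2] 0.2147426007841947 [1.620e+01 3.740e+01 1.070e+02 1.000e-01 3.550e+01 1.069e+02]
[ -73.6 -119.6  199.6] [ 0.04  0.15 -0.02]
```

View pics/w2.png

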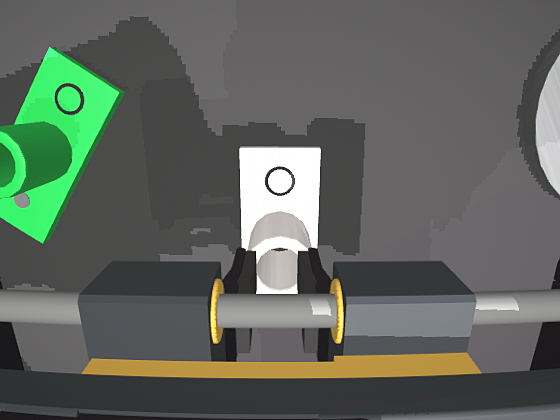

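Run:
```python
from h import *
z=np.load('w2.npz');im=z['im'];save('w2a',cv2.resize(im[140:370,200:360],None,fx=3,fy=2.6,interpolation=cv2.INTER_CUBIC))
```

```text
(no output)
```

View pics/w2a.png

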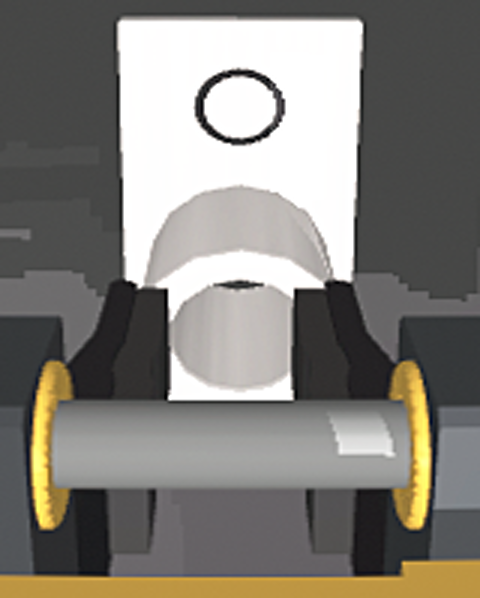

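Run:
```python
from h import *
z=np.load('w2.npz');c=bot.get_calibration('wrist');p=z['pose']
print('mark',onz(c,279.5,181,.008,p),'bore',onz(c,277.5,271,.05,p))
for X in [[.4417,.2442,.0405],[.4417,.2442,.0185],[.4417,.235,.04]]: print(proj(c,X,p))
P=cloud(c,z['d'],p)
for v in range(240,345,10): print(v,[P[v,u].round(3).tolist() for u in (253,277,302)])
im,d=bot.capture('top');save('top1',im);np.savez('top1.npz',im=im,d=d)
save('top1a',cv2.resize(im[180:330,100:330],None,fx=3.4,fy=3.4,interpolation=cv2.INTER_CUBIC))
im,d=bot.capture('scene');save('sc1',cv2.resize(im[130:270,290:430],None,fx=4,fy=4,interpolation=cv2.INTER_CUBIC))
print(bot.read_state()['opening'])
```

```text
mark [0.47544972 0.24346642 0.008     ] bore [0.44103759 0.24504521 0.05      ]
(np.float64(279.1495535121223), np.float64(261.40998440933777))
(np.float64(278.9032874313127), np.float64(244.9568747024947))
(np.float64(297.6288998751362), np.float64(260.7810022394128))
240 [[0.453, 0.257, 0.039], [0.457, 0.245, 0.051], [0.454, 0.233, 0.044]]
250 [[0.452, 0.256, 0.05], [0.431, 0.245, -0.001], [0.452, 0.234, 0.05]]
260 [[0.452, 0.256, 0.061], [0.43, 0.245, 0.013], [0.452, 0.234, 0.062]]
270 [[0.452, 0.255, 0.071], [0.431, 0.245, 0.027], [0.452, 0.235, 0.072]]
280 [[0.448, 0.255, 0.072], [0.431, 0.245, 0.04], [0.45, 0.235, 0.076]]
290 [[0.444, 0.255, 0.074], [0.431, 0.245, 0.049], [0.446, 0.235, 0.077]]
300 [[0.475, 0.25, 0.136], [0.474, 0.245, 0.134], [0.475, 0.239, 0.135]]
310 [[0.473, 0.251, 0.136], [0.474, 0.245, 0.138], [0.473, 0.239, 0.137]]
320 [[0.471, 0.25, 0.138], [0.47, 0.245, 0.137], [0.471, 0.239, 0.138]]
330 [[0.375, 0.262, -0.0], [0.374, 0.246, -0.001], [0.434, 0.236, 0.088]]
340 [[0.366, 0.262, -0.001], [0.366, 0.246, -0.001], [0.366, 0.229, -0.001]]
0.2041072239982457
```

View pics/sc1.png

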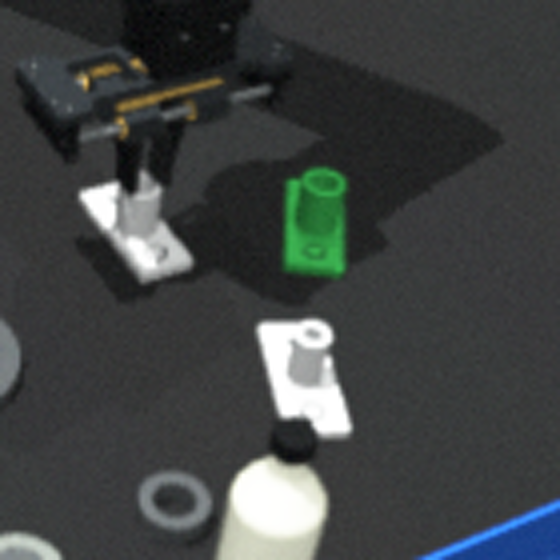

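Run:
```python
from h import *
c=bot.get_calibration('wrist');H=np.array(c['hand_eye'])
for n in ['w1','w2']:
    z=np.load(n+'.npz');P=cloud(c,z['d'],H);
    m=(abs(P[...,0])<.03)&(abs(P[...,2])<.06)&(P[...,1]<.1)&(P[...,1]>-.06)&(z['d']>0)
    q=P[m];v,u=np.nonzero(m);print(n,len(q),q.min(0).round(4),q.max(0).round(4))
    for a in np.arange(-.05,.05,.005):
        k=(q[:,1]>=a)&(q[:,1]<a+.005)
        if k.any(): print(round(a,3),k.sum(),q[k].min(0).round(3),q[k].max(0).round(3),np.abs(q[k][:,2]).min().round(4))
```

```text
w1 4309 [-0.0124 -0.06   -0.0471] [ 0.0108 -0.0084  0.0443]
-0.05 481 [-0.012 -0.05  -0.047] [ 0.01  -0.045  0.044] 0.031
-0.045 399 [-0.012 -0.045 -0.045] [ 0.009 -0.04   0.043] 0.0315
-0.04 433 [-0.012 -0.04  -0.044] [-0.002 -0.035  0.041] 0.0313
-0.035 430 [-0.012 -0.035 -0.043] [ 0.001 -0.03   0.041] 0.0308
-0.03 352 [-0.012 -0.03  -0.043] [ 0.004 -0.025  0.04 ] 0.0309
-0.025 354 [-0.012 -0.025 -0.043] [ 0.006 -0.02   0.04 ] 0.0309
-0.02 349 [-0.012 -0.02  -0.043] [ 0.009 -0.015  0.04 ] 0.0311
-0.015 327 [-0.012 -0.015 -0.043] [ 0.009 -0.01   0.04 ] 0.0312
-0.01 41 [-0.012 -0.01  -0.042] [ 0.008 -0.008  0.039] 0.0314
w2 19333 [-0.03 -0.06 -0.06] [0.0296 0.0434 0.06  ]
-0.05 400 [-0.012 -0.05  -0.022] [ 0.009 -0.045  0.019] 0.0082
-0.045 333 [-0.012 -0.045 -0.022] [-0.009 -0.04   0.02 ] 0.0086
-0.04 341 [-0.012 -0.04  -0.021] [-0.002 -0.035  0.019] 0.0084
-0.035 338 [-0.012 -0.035 -0.021] [-0.    -0.03   0.018] 0.0082
-0.03 261 [-0.012 -0.03  -0.02 ] [ 0.003 -0.025  0.017] 0.0082
-0.025 246 [-0.012 -0.025 -0.02 ] [ 0.007 -0.02   0.017] 0.0082
-0.02 242 [-0.013 -0.02  -0.02 ] [ 0.006 -0.015  0.017] 0.0082
-0.015 248 [-0.016 -0.015 -0.02 ] [ 0.012 -0.01   0.017] 0.0002
-0.01 1204 [-0.017 -0.01  -0.019] [ 0.013 -0.005  0.016] 0.0001
-0.005 384 [-0.017 -0.005 -0.015] [ 0.012 -0.     0.014] 0.0001
-0.0 371 [-0.017  0.    -0.016] [0.012 0.005 0.015] 0.0001
0.005 350 [-0.017  0.005 -0.016] [0.011 0.01  0.016] 0.0
0.01 338 [-0.017  0.01  -0.016] [0.012 0.015 0.017] 0.0
0.015 310 [-0.017  0.015 -0.016] [0.011 0.02  0.017] 0.0
0.02 280 [-0.017  0.02  -0.016] [0.011 0.025 0.017] 0.0
0.025 256 [-0.017  0.025 -0.016] [0.011 0.03  0.016] 0.0
0.03 2907 [-0.03   0.03  -0.022] [0.012 0.035 0.022] 0.0
0.035 707 [-0.03   0.035 -0.06 ] [0.03 0.04 0.06] 0.0001
0.04 8951 [-0.03  0.04 -0.06] [0.03  0.043 0.06 ] 0.0002
```

View pics/top1a.png

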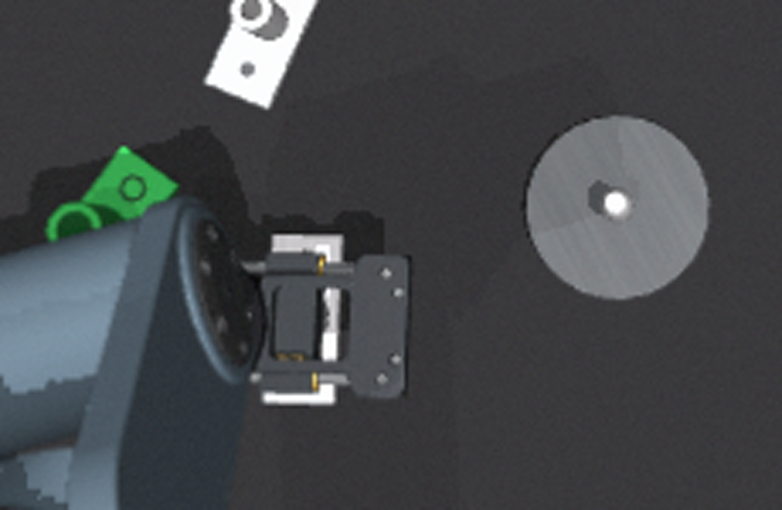

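The gripper closed on air (opening 0.20). Wrist depth shows why: the fingertips end about 9 mm behind the reported TCP, not the stated 22 mm ahead. They stopped level with the sleeve's top. Depth and opening agree with each other, so I'll trust the measurement, reopen and go about 30 mm lower while watching the force.

>>> jog_arm(
  motion=[0,0,0,0,0,0,0,0,0,0,0,0,0,0,0,0,0,0,0,0,0,0,0,0,0,0,0,0,0,0,0,10,0,0,0,0,0,20,0,0,0,0,0,26,0,0,0,0,0,26,0,0,0,0],
  gripper=0.75,
)

```text
time_s: 5.05
position: [0.4412, 0.244, 0.0137]
tcp_rot: [[-1.0, -0.001, -0.013], [0.013, 0.0, -1.0], [0.001, -1.0, -0.0]]
force: [0.3, -0.0, -0.3]
opening: 0.752
```

```bash
python3 w.py w3
python3 - <<'E'
from h import *
c=bot.get_calibration('wrist');H=np.array(c['hand_eye'])
z=np.load('w3.npz');P=cloud(c,z['d'],z['pose'])
m=(abs(P[...,0]-z['pos'][0])<.014)&(abs(abs(P[...,1]-z['pos'][1])-.037)<.01)&(P[...,2]<.1)
q=P[m];h,e=np.histogram(q[:,2],np.arange(-.005,.1,.005));print(list(zip(e.round(3),h)))
E
```

```text
5.05 [0.4412 0.244  0.0137] [[-0.9999, -0.0013, -0.0133], [0.0133, 0.0003, -0.9999], [0.0013, -1.0, -0.0003]] [ 0.3 -0.  -0.3]
[(np.float64(-0.005), np.int64(2007)), (np.float64(0.0), np.int64(726)), (np.float64(0.005), np.int64(0)), (np.float64(0.01), np.int64(0)), (np.float64(0.015), np.int64(0)), (np.float64(0.02), np.int64(118)), (np.float64(0.025), np.int64(343)), (np.float64(0.03), np.int64(346)), (np.float64(0.035), np.int64(351)), (np.float64(0.04), np.int64(376)), (np.float64(0.045), np.int64(449)), (np.float64(0.05), np.int64(416)), (np.float64(0.055), np.int64(408)), (np.float64(0.06), np.int64(485)), (np.float64(0.065), np.int64(207)), (np.float64(0.07), np.int64(907)), (np.float64(0.075), np.int64(361)), (np.float64(0.08), np.int64(429)), (np.float64(0.085), np.int64(500)), (np.float64(0.09), np.int64(556))]
```

View pics/w3.png

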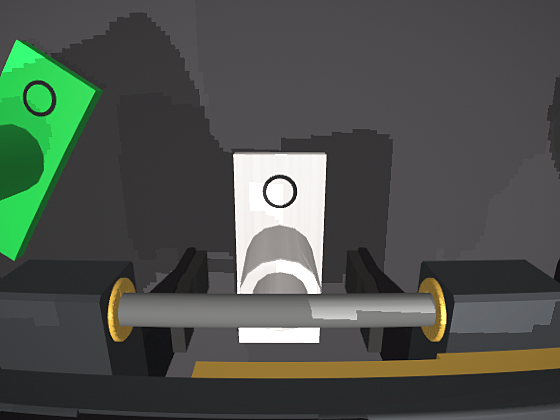

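The tips now sit at about z = 22 mm, on both sides of the sleeve. Closing.

>>> jog_arm(
  motion=[0,3,0,0,0,0,0,3,0,0,0,0,0,3,0,0,0,0,0,3,0,0,0,0,0,3,0,0,0,0,0,3,0,0,0,0],
  gripper=0.2,
)

```text
time_s: 5.85
position: [0.4418, 0.244, 0.0117]
tcp_rot: [[-1.0, 0.0, -0.013], [0.013, 0.001, -1.0], [-0.0, -1.0, -0.001]]
force: [-1.2, -0.3, 1.8]
opening: 0.37
```

```bash
python3 w.py w4; python3 mv.py .441 .244 .09 -90.9
```

```text
5.85 [0.4418 0.244  0.0117] [[-0.9999, 0.0004, -0.0131], [0.0131, 0.0006, -0.9999], [-0.0004, -1.0, -0.0006]] [-1.2 -0.3  1.8]
5.9 [0.4418 0.244  0.0117] [ 0.5 -2.1  1.8] 0.3675895535378768 [ 16.2  40.7 107.6   0.   31.7 106.9]
[  0.8 -78.3  -0. ] [ 0.03  0.15 -0.03]
```

View pics/w4.png

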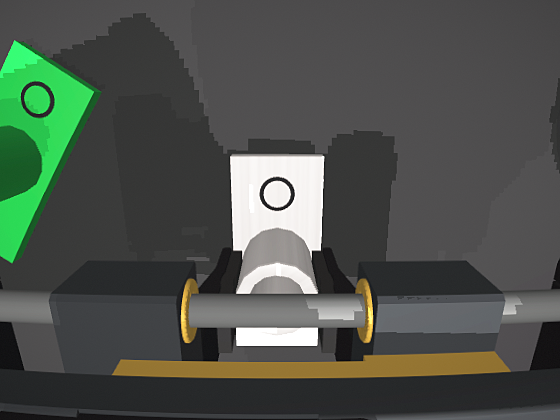

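>>> jog_arm(
  motion=[0,-40,0,0,0,0,0,-80,0,0,0,0,0,-80,0,0,0,0,-18,-80,50,0,0,0,-36,-80,100,0,0,0,-54,-80,150,0,0,0,-73,-80,197,0,0,0,-73,-80,197,0,0,0,-73,-80,197,0,0,0],
)

```text
time_s: 7.02
position: [0.5104, 0.0463, 0.0899]
tcp_rot: [[-1.0, -0.004, -0.014], [0.014, 0.002, -1.0], [0.004, -1.0, -0.002]]
force: [-0.3, 0.2, -2.9]
opening: 0.37
```

```bash
python3 w.py w5
python3 - <<'E'
from h import *
im,d=bot.capture('top');save('top2',im);np.savez('top2.npz',im=im,d=d)
im,d=bot.capture('scene');np.savez('sc2.npz',im=im,d=d)
save('sc2',cv2.resize(im[120:260,210:350],None,fx=4,fy=4,interpolation=cv2.INTER_CUBIC))
print(bot.read_state()['opening'],bot.read_state()['force'])
E
```

```text
7.025 [0.5104 0.0463 0.0899] [[-0.9999, -0.0038, -0.0144], [0.0144, 0.0017, -0.9999], [0.0039, -1.0, -0.0017]] [-0.3  0.2 -2.9]
0.37195727037719406 [ 0.78132973  0.57194298 -2.77050363]
```

View pics/w5.png

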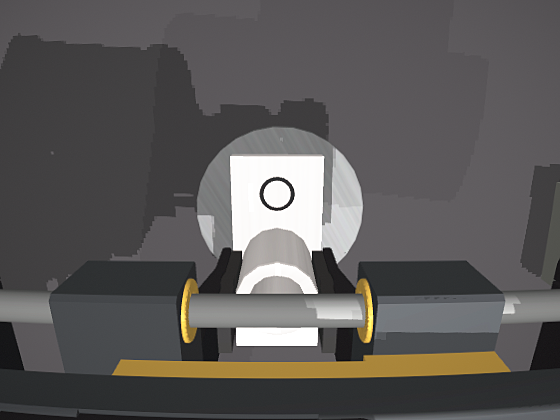

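View pics/top2.png

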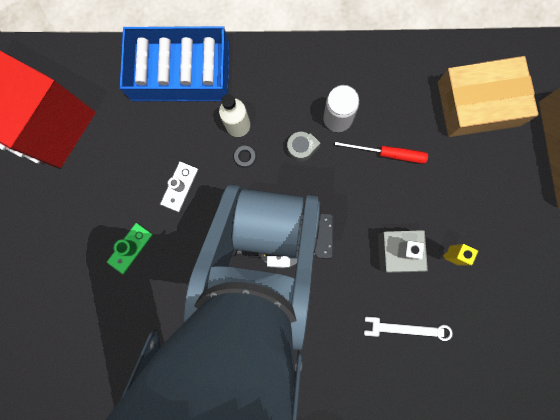

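View pics/sc2.png

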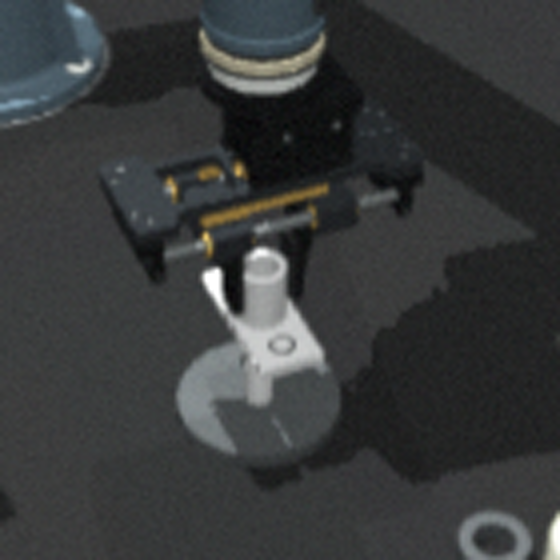

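Run:
```python
from h import *
from scipy.optimize import least_squares
z=np.load('w5.npz');c=bot.get_calibration('wrist');p=z['pose'];im=z['im']
save('w5a',cv2.resize(im[110:270,190:370],None,fx=4,fy=3.6,interpolation=cv2.INTER_CUBIC))
P=cloud(c,z['d'],p)
m=(abs(P[...,2]-.012)<.005)&(np.hypot(P[...,0]-.512,P[...,1]-.045)<.07)
m=m.astype(np.uint8)
cs,_=cv2.findContours(m,cv2.RETR_EXTERNAL,cv2.CHAIN_APPROX_NONE)
pts=np.concatenate(cs)[:,0]
W=np.array([onz(c,u,v,.012,p)[:2] for u,v in pts])
r0=np.hypot(W[:,0]-.512,W[:,1]-.045);W=W[(r0>.052)]
f=least_squares(lambda q:np.hypot(W[:,0]-q[0],W[:,1]-q[1])-.058,[.512,.045],loss='soft_l1',f_scale=.0005)
print('foot',f.x,len(W),np.abs(f.fun).mean())
M=onz(c,277.5,193.5,.0862,p);print('mark',M,'-> bore',M[:2]-[.034,-.0004])
zs=z['d'];print('flange z',P[170,277],P[193,277])
```

```text
foot [0.51230131 0.045713  ] 355 0.0006561121265820897
mark [0.54413883 0.0467699  0.0862    ] -> bore [0.51013883 0.0471699 ]
flange z [0.55529531 0.04686653 0.08479605] [0.54448629 0.04700512 0.08658829]
```

View pics/w5a.png

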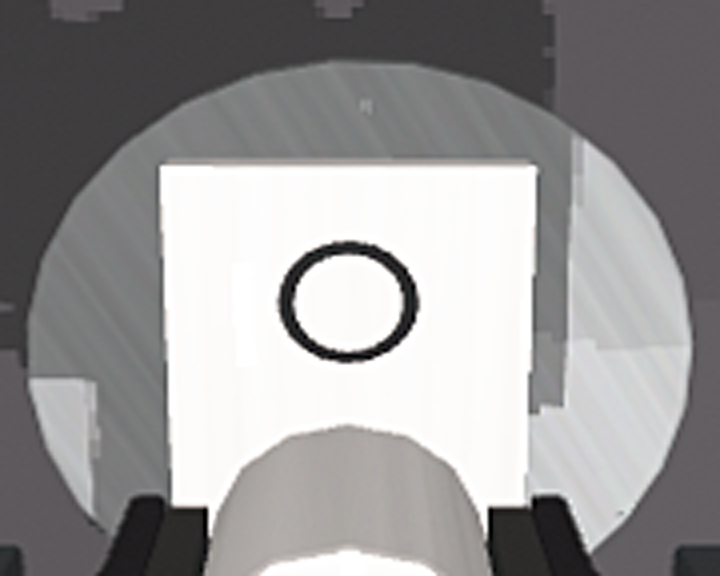

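```bash
python3 mv.py .5126 .0449 .0899 -90.8
```

```text
7.175 [0.5107 0.0474 0.0907] [ 0.8  0.6 -2.8] 0.37195727037719406 [-7.200e+00  3.260e+01  1.042e+02  1.000e-01  4.330e+01  8.340e+01]
[-1.9  0.8  2.5] [0.07 0.14 0.12]
```

>>> jog_arm(
  motion=[-2,12,2,0.07,0.14,0.12,-2,22,2,0.07,0.14,0.12,-2,22,2,0.07,0.14,0.12,-2,22,2,0.07,0.14,0.12,-2,22,2,0.07,0.14,0.12],
)

```text
time_s: 7.8
position: [0.5144, 0.0441, 0.0696]
tcp_rot: [[-1.0, 0.003, -0.016], [0.016, -0.001, -1.0], [-0.003, -1.0, 0.001]]
force: [-0.9, -0.6, -2.7]
opening: 0.375
```

```bash
python3 w.py w6
cat > rel.py <<'E'
from h import *
import sys
from scipy.optimize import least_squares
z=np.load(sys.argv[1]+'.npz');c=bot.get_calibration('wrist');p=z['pose'];im=z['im']
hz=z['pos'][2]-.0117+.008
P=cloud(c,z['d'],p)
m=((abs(P[...,2]-.012)<.005)&(np.hypot(P[...,0]-.512,P[...,1]-.045)<.07)).astype(np.uint8)
cs,_=cv2.findContours(m,cv2.RETR_EXTERNAL,cv2.CHAIN_APPROX_NONE)
W=np.array([onz(c,u,v,.012,p)[:2] for u,v in np.concatenate(cs)[:,0]])
W=W[np.hypot(W[:,0]-.512,W[:,1]-.045)>.052]
f=least_squares(lambda q:np.hypot(W[:,0]-q[0],W[:,1]-q[1])-.058,[.512,.045],loss='soft_l1',f_scale=.0005)
# ring: dark blob near (277,193)
g=im[150:235,240:320].mean(2);b=(g<110).astype(np.uint8)
n,l,st,ce=cv2.connectedComponentsWithStats(b)
for i in range(1,n):
    x,y,w,h,a=st[i]
    if 25<w<45 and 22<h<45:
        u,v=240+x+w/2-.5,150+y+h/2-.5;M=onz(c,u,v,hz,p);B=M[:2]-[.034,-.0004];print('ring',u,v,M,'bore',B,'foot',f.x,'need',f.x-B,len(W))
E
python3 rel.py w5; python3 rel.py w6;python3 mv.py
```

```text
7.8 [0.5144 0.0441 0.0696] [[-0.9999, 0.003, -0.0156], [0.0156, -0.0006, -0.9999], [-0.0031, -1.0, 0.0005]] [-0.9 -0.6 -2.7]
ring 277.0 193.5 [0.54414509 0.04700956 0.08621261] bore [0.51014509 0.04740956] foot [0.51230131 0.045713  ] need [ 0.00215622 -0.00169656] 355
ring 277.0 193.5 [0.5481024  0.04473299 0.06594762] bore [0.5141024  0.04513299] foot [0.51213768 0.04569814] need [-0.00196472  0.00056515] 406
7.85 [0.5144 0.0441 0.0697] [ 0.8 -0.3 -3.3] 0.37017335912124194 [ -7.5  34.8 104.7  -0.   40.3  83.4]
```

>>> jog_arm(
  motion=[1.8,4,-0.6,0,0,0,1.8,8,-0.6,0,0,0,1.8,8,-0.6,0,0,0,1.8,8,-0.6,0,0,0],
)

```text
time_s: 8.35
position: [0.5124, 0.0447, 0.0614]
tcp_rot: [[-1.0, 0.002, -0.016], [0.016, -0.001, -1.0], [-0.002, -1.0, 0.0]]
force: [0.9, -0.4, -3.0]
opening: 0.371
```

```bash
python3 w.py w7;python3 rel.py w7;python3 mv.py
```

```text
8.35 [0.5124 0.0447 0.0614] [[-0.9999, 0.0024, -0.0157], [0.0157, -0.0005, -0.9999], [-0.0024, -1.0, 0.0005]] [ 0.9 -0.4 -3. ]
ring 277.0 193.5 [0.54611271 0.04535851 0.05766504] bore [0.51211271 0.04575851] foot [0.51221724 0.04565655] need [ 0.00010453 -0.00010196] 403
8.4 [0.5125 0.0447 0.0614] [ 0.2 -0.9 -2.3] 0.3693321059348696 [ -7.5  35.6 105.2  -0.   39.1  83.4]
```

>>> jog_arm(
  motion=[0,4,0,0,0,0,0,8,0,0,0,0,0,12,0,0,0,0,0,16,0,0,0,0,0,16,0,0,0,0],
)

```text
time_s: 9.02
position: [0.5121, 0.0448, 0.045]
tcp_rot: [[-1.0, 0.002, -0.016], [0.016, -0.0, -1.0], [-0.002, -1.0, 0.0]]
force: [-0.6, -0.2, -3.0]
opening: 0.374
```

```bash
python3 w.py w8;python3 rel.py w8;python3 mv.py
```

```text
9.025 [0.5121 0.0448 0.045 ] [[-0.9999, 0.0017, -0.0157], [0.0157, -0.0004, -0.9999], [-0.0017, -1.0, 0.0004]] [-0.6 -0.2 -3. ]
ring 277.0 193.5 [0.54587785 0.04540451 0.04129543] bore [0.51187785 0.04580451] foot [0.51219158 0.04562451] need [ 0.00031373 -0.00018   ] 431
9.075 [0.5122 0.0447 0.0452] [ 0.5 -0.6 -3.4] 0.3745500698582749 [ -7.5  37.3 105.6  -0.   37.   83.4]
```

Forces are clean and the taper has been entered. The flange should seat after another 21 mm or so.

>>> jog_arm(
  motion=[-0.3,4,0.2,0,0,0,-0.3,8,0.2,0,0,0,-0.3,12,0.2,0,0,0,-0.3,16,0.2,0,0,0,-0.3,18,0.2,0,0,0,-0.3,20,0.2,0,0,0],
)

```text
time_s: 9.82
position: [0.5128, 0.0445, 0.0253]
tcp_rot: [[-1.0, 0.002, -0.016], [0.016, -0.001, -1.0], [-0.003, -1.0, 0.0]]
force: [-0.6, -0.1, -3.1]
opening: 0.371
```

```bash
python3 mv.py
```

```text
9.825 [0.5128 0.0445 0.0253] [-0.6 -0.1 -3.1] 0.3708648112829353 [ -7.5  39.5 106.   -0.   34.4  83.4]
```

>>> jog_arm(
  motion=[0,1,0,0,0,0,0,2,0,0,0,0,0,3,0,0,0,0,0,3,0,0,0,0],
)

```text
time_s: 10.32
position: [0.5128, 0.0445, 0.0237]
tcp_rot: [[-1.0, 0.003, -0.016], [0.016, -0.001, -1.0], [-0.003, -1.0, 0.001]]
force: [-1.4, -0.6, 6.9]
opening: 0.37
```

It has seated: the force rose by 10 N and z is the expected 0.0237. Release and retreat upward.

>>> jog_arm(
  motion=[0,1,0,0,0,0,0,1,0,0,0,0,0,1,0,0,0,0,0,1,0,0,0,0,0,1,0,0,0,0,0,1,0,0,0,0,0,-20,0,0,0,0,0,-60,0,0,0,0,0,-110,0,0,0,0,0,-150,0,0,0,0,0,-150,0,0,0,0,0,-150,0,0,0,0],
  gripper=0.75,
)

```text
time_s: 11.82
position: [0.5116, 0.0447, 0.1719]
tcp_rot: [[-1.0, 0.001, -0.016], [0.016, -0.0, -1.0], [-0.001, -1.0, 0.0]]
force: [-0.7, 0.3, -0.3]
opening: 0.751
```

```bash
python3 w.py w9
python3 - <<'E'
from h import *
im,d=bot.capture('scene');save('sc3',cv2.resize(im[150:280,200:360],None,fx=4,fy=4,interpolation=cv2.INTER_CUBIC))
z=np.load('w9.npz');save('w9a',cv2.resize(z['im'][80:310,160:400],None,fx=2.6,fy=2.6,interpolation=cv2.INTER_CUBIC))
P=cloud(bot.get_calibration('wrist'),z['d'],z['pose'])
m=(np.hypot(P[...,0]-.512,P[...,1]-.045)<.08)&(P[...,2]>.005)&(P[...,2]<.09)
h,e=np.histogram(P[m][:,2],np.arange(.005,.09,.003));print(list(zip(e.round(3).tolist(),h.tolist())))
E
```

```text
11.825 [0.5116 0.0447 0.1719] [[-0.9999, 0.0011, -0.0156], [0.0156, -0.0004, -0.9999], [-0.0011, -1.0, 0.0004]] [-0.7  0.3 -0.3]
[(0.005, 10), (0.008, 1513), (0.011, 5199), (0.014, 1), (0.017, 2692), (0.02, 1278), (0.023, 20), (0.026, 23), (0.029, 24), (0.032, 25), (0.035, 35), (0.038, 50), (0.041, 55), (0.044, 97), (0.047, 115), (0.05, 172), (0.053, 204), (0.056, 70), (0.059, 670), (0.062, 141), (0.065, 0), (0.068, 0), (0.071, 0), (0.074, 0), (0.077, 0), (0.08, 0), (0.083, 0), (0.086, 0)]
```

View pics/w9a.png

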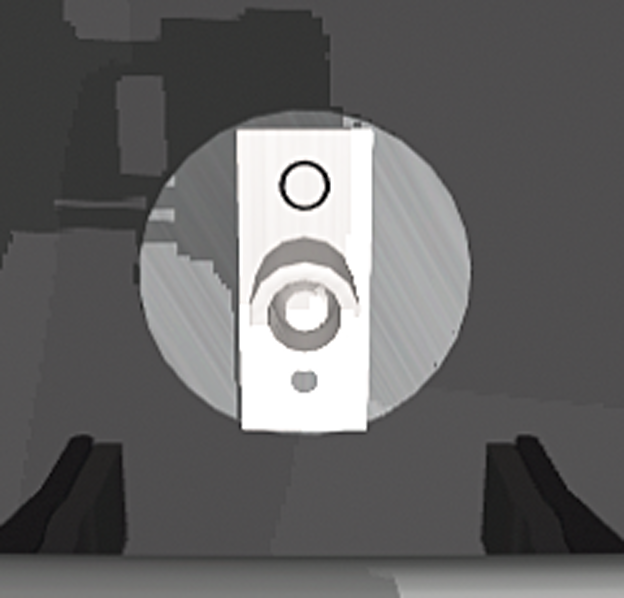

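View pics/sc3.png

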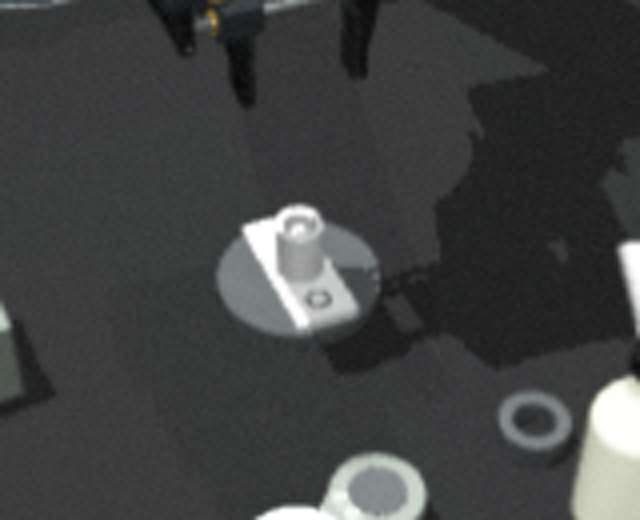

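The bushing is seated: flange top at z ≈ 0.020, sleeve top at ≈ 0.061, pin visible in the bore. Next I'll locate the mark and move over the gauge.

```bash
python3 - <<'E'
from h import *
z=np.load('w9.npz');c=bot.get_calibration('wrist');p=z['pose'];im=z['im']
f=lambda x,y,zz:onz(c,(x+.5)/2.6-.5+160,(y+.5)/2.6-.5+80,zz,p).round(4)
print('mark',f(304,186,.02),'dot',f(304,381,.02),'bore',f(304,314,.062),'pin',f(304,310,.054))
P=np.load('P.npy')
print('yellow',P[250:260,460:472].reshape(-1,3).mean(0))
E
python3 mv.py .49 -.204 .22 -98
```

```text
mark [0.5461 0.0454 0.02  ] dot [0.4781 0.0463 0.02  ] bore [0.5135 0.0459 0.062 ] pin [0.5127 0.0459 0.054 ]
yellow [ 0.48200162 -0.30042572  0.12567231]
11.925 [0.5111 0.0448 0.1709] [ 0.3  0.7 -0.1] 0.7468320737723649 [ -7.5  25.  100.5  -0.   54.5  83.4]
[ 17.2 -49.  249.1] [-0.01  7.1   0.06]
```

>>> jog_arm(
  motion=[3,-49,50,0,1,0,7,-49,110,0,3,0,11,-49,170,0,5,0,17,-49,230,0,7,0,17,-49,249,0,7,0,17,-49,249,0,7,0,17,-49,249,0,7,0],
)

```text
time_s: 12.8
position: [0.4909, -0.2022, 0.2206]
tcp_rot: [[-0.991, 0.0, -0.136], [0.136, 0.002, -0.991], [-0.0, -1.0, -0.002]]
force: [0.8, 0.4, -0.3]
opening: 0.751
```

```bash
python3 w.py w10;python3 - <<'E'
from h import *
z=np.load('w10.npz');save('w10a',cv2.resize(z['im'][90:330,180:400],None,fx=2.5,fy=2.5,interpolation=cv2.INTER_CUBIC))
P=cloud(bot.get_calibration('wrist'),z['d'],z['pose'])
m=(np.hypot(P[...,0]-.49,P[...,1]+.204)<.03)&(abs(P[...,2]-.135)<.006);q=P[m];print(m.sum(),q.mean(0),q.min(0),q.max(0),cv2.minAreaRect((q[:,:2]*1000).astype(np.float32)))
h,w=m.shape;r,_=np.nonzero(m)
E
```

```text
12.8 [ 0.4909 -0.2022  0.2206] [[-0.9907, 0.0005, -0.1362], [0.1362, 0.0017, -0.9907], [-0.0003, -1.0, -0.0017]] [ 0.8  0.4 -0.3]
1684 [ 0.49240698 -0.20354479  0.1345564 ] [ 0.47543528 -0.2198283   0.12905205] [ 0.50801211 -0.18690504  0.13730791] ((491.5257873535156, -203.6260223388672), (29.596372604370117, 29.840715408325195), 81.66943359375)
```

View pics/w10a.png

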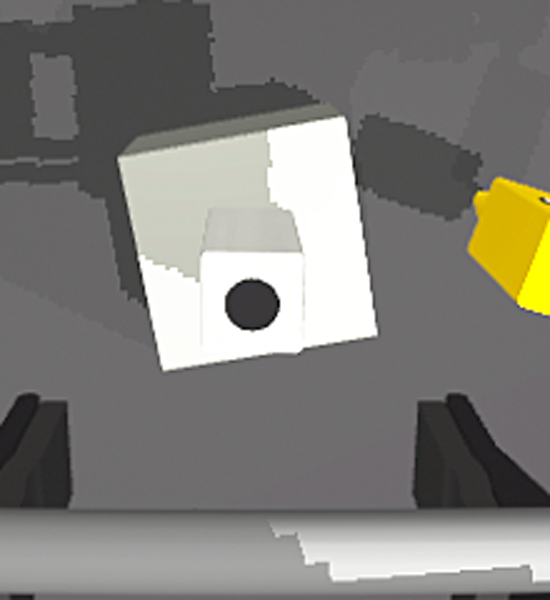

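The aluminium gauge's axis is at about (0.4915, -0.2036). Its sides are square to the jaws at the present yaw, and the yellow one is clear of the fingers. Descending.

>>> jog_arm(
  motion=[0,50,2.8,0,0,0,0,90,2.8,0,0,0,0,120,2.8,0,0,0,0,137,2.8,0,0,0,0,145,2.8,0,0,0,0,145,2.8,0,0,0],
)

```text
time_s: 13.6
position: [0.4914, -0.2059, 0.0764]
tcp_rot: [[-0.991, 0.002, -0.136], [0.136, -0.0, -0.991], [-0.002, -1.0, -0.0]]
force: [0.6, 0.3, 0.0]
opening: 0.747
```

```bash
python3 w.py w11
python3 - <<'E'
from h import *
im,d=bot.capture('scene');save('sc4',cv2.resize(im[150:280,100:260],None,fx=4,fy=4,interpolation=cv2.INTER_CUBIC))
E
```

```text
13.6 [ 0.4914 -0.2059  0.0764] [[-0.9907, 0.0019, -0.1359], [0.1359, -0.0, -0.9907], [-0.0019, -1.0, -0.0002]] [0.6 0.3 0. ]
```

View pics/w11.png

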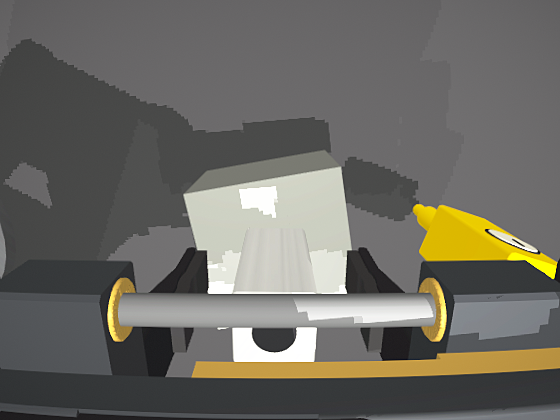

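View pics/sc4.png

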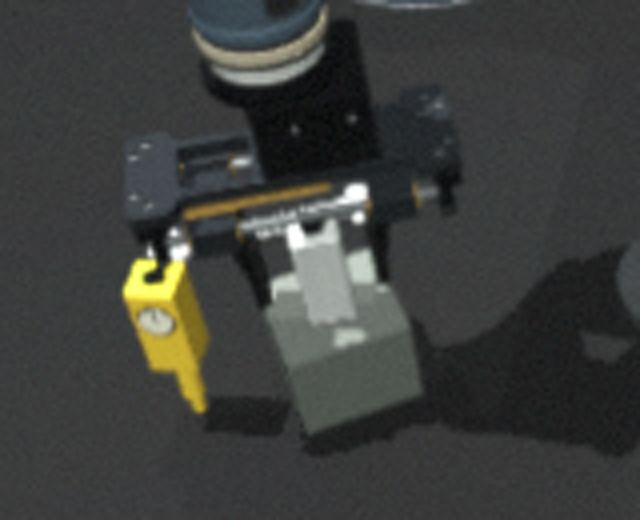

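The housing (270,310) stands between the pads, and nothing is touched (force about 0). Closing.

>>> jog_arm(
  motion=[0,0,0,0,0,0,0,0,0,0,0,0,0,0,0,0,0,0,0,0,0,0,0,0,0,0,0,0,0,0,0,0,0,0,0,0,0,0,0,0,0,0],
  gripper=0.15,
)

```text
time_s: 14.58
position: [0.4912, -0.2067, 0.0765]
tcp_rot: [[-0.99, 0.002, -0.137], [0.137, -0.0, -0.991], [-0.002, -1.0, -0.0]]
force: [-1.2, 1.2, 2.2]
opening: 0.346
```

>>> jog_arm(
  motion=[0,-10,0,0,0,0,0,-30,0,0,0,0,0,-55,0,0,0,0,0,-85,0,0,0,0,0,-105,0,0,0,0,0,-105,0,0,0,0,0,-105,0,0,0,0],
)

```text
time_s: 15.45
position: [0.4904, -0.2066, 0.1808]
tcp_rot: [[-0.991, 0.001, -0.137], [0.137, 0.0, -0.991], [-0.001, -1.0, -0.0]]
force: [0.6, -0.8, -2.3]
opening: 0.346
```

```bash
python3 w.py w12
python3 - <<'E'
from h import *
im,d=bot.capture('scene');save('sc5',cv2.resize(im[100:260,100:280],None,fx=4,fy=3.7,interpolation=cv2.INTER_CUBIC));np.savez('sc5.npz',im=im,d=d)
E
python3 mv.py .545 .044 .18 -98
```

```text
15.45 [ 0.4904 -0.2066  0.1808] [[-0.9905, 0.0012, -0.1375], [0.1375, 0.0002, -0.9905], [-0.0011, -1.0, -0.0003]] [ 0.6 -0.8 -2.3]
15.55 [ 0.4903 -0.2064  0.1804] [-1.1  0.4 -1.9] 0.3396640892911838 [-34.9  25.6  97.4   0.1  57.1  63. ]
[ -19.8    0.6 -255.5] [ 0.05  0.1  -0.01]
```

View pics/sc5.png

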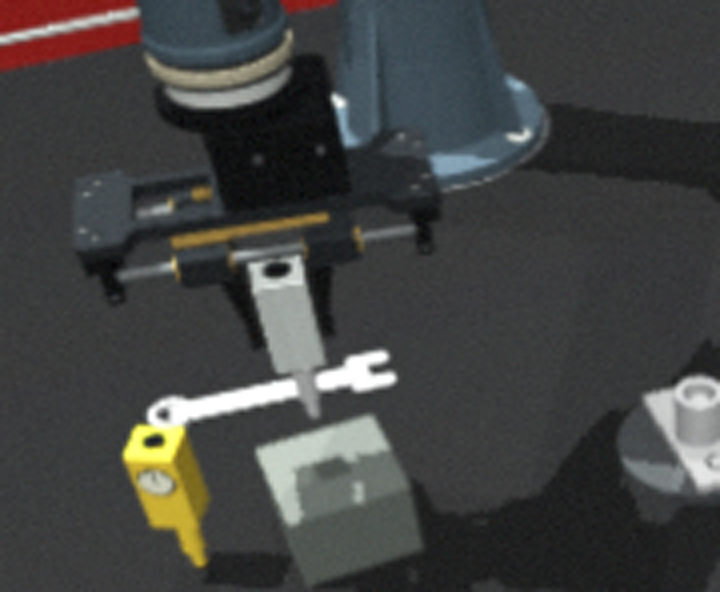

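View pics/w12.png

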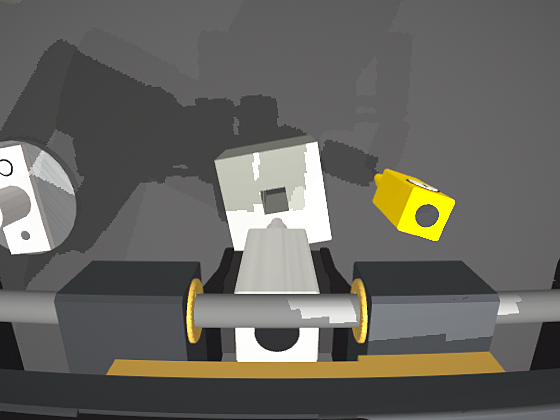

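The gauge is clear of the rack and upright in the grip. I'll find its tip in the wrist picture.

Run:
```python
from h import *
z=np.load('w12.npz');im=z['im'];save('w12a',cv2.resize(im[200:300,225:330],None,fx=6,fy=6,interpolation=cv2.INTER_CUBIC))
c=bot.get_calibration('wrist');H=np.array(c['hand_eye'])
P=cloud(c,z['d'],H)
for v in range(214,292,5): print(v,[P[v,u].round(4).tolist() for u in (250,277,302)])
# expected projections of tip/stem pts in tool frame
for X in [(0,.0665,-.0014),(0,.0465,-.0014),(-.007,.0465,-.0014),(-.015,.0115,-.0164),(-.015,.0115,.0136)]: print(X,proj(c,X,H))
```

```text
214 [[0.0112, 0.1159, -0.0225], [0.0116, 0.1175, -0.001], [0.0113, 0.1164, 0.0191]]
219 [[0.0154, 0.1159, -0.0226], [-0.0034, 0.0575, -0.0011], [0.0152, 0.1157, 0.0191]]
224 [[0.0197, 0.1161, -0.0227], [-0.0065, 0.0382, -0.0011], [0.0197, 0.1164, 0.0192]]
229 [[-0.0142, 0.0075, -0.0148], [-0.0145, 0.0066, -0.0012], [-0.0144, 0.0069, 0.0114]]
234 [[-0.0141, 0.0002, -0.0143], [-0.0143, -0.0003, -0.0012], [-0.0145, -0.0008, 0.0109]]
239 [[-0.0143, -0.0068, -0.0138], [-0.0145, -0.0074, -0.0012], [-0.0144, -0.0073, 0.0105]]
244 [[-0.0145, -0.0139, -0.0133], [-0.0145, -0.0137, -0.0012], [-0.0137, -0.0118, 0.0102]]
249 [[-0.0145, -0.0196, -0.0129], [-0.0142, -0.0189, -0.0012], [-0.0143, -0.0191, 0.0097]]
254 [[-0.0142, -0.0244, -0.0126], [-0.0144, -0.0248, -0.0012], [-0.0142, -0.0245, 0.0094]]
259 [[-0.0145, -0.0304, -0.0122], [-0.0145, -0.0304, -0.0012], [-0.0147, -0.0307, 0.009]]
264 [[-0.0145, -0.0351, -0.0119], [-0.0141, -0.0344, -0.0012], [-0.0139, -0.0339, 0.0088]]
269 [[-0.0144, -0.0397, -0.0116], [-0.0143, -0.0394, -0.0012], [-0.0145, -0.0397, 0.0084]]
274 [[-0.0138, -0.0428, -0.0114], [-0.0142, -0.0436, -0.0012], [-0.0145, -0.0441, 0.0081]]
279 [[-0.014, -0.0472, -0.0111], [-0.0142, -0.0475, -0.0012], [-0.0143, -0.0479, 0.0079]]
284 [[-0.0141, -0.0513, -0.0108], [-0.0147, -0.0524, -0.0012], [-0.0145, -0.0521, 0.0076]]
289 [[-0.0146, -0.0559, -0.0105], [-0.0149, -0.0564, -0.0013], [-0.0142, -0.0552, 0.0074]]
(0, 0.0665, -0.0014) (np.float64(276.47197738560874), np.float64(219.75123455858926))
(0, 0.0465, -0.0014) (np.float64(276.4757090396509), np.float64(229.78079307620018))
(-0.007, 0.0465, -0.0014) (np.float64(276.48936704344845), np.float64(218.92178023749355))
(-0.015, 0.0115, -0.0164) (np.float64(247.31842915608246), np.float64(224.88530877327594))
(-0.015, 0.0115, 0.0136) (np.float64(305.71646380805845), np.float64(224.94836064810164))
```

View pics/w12a.png

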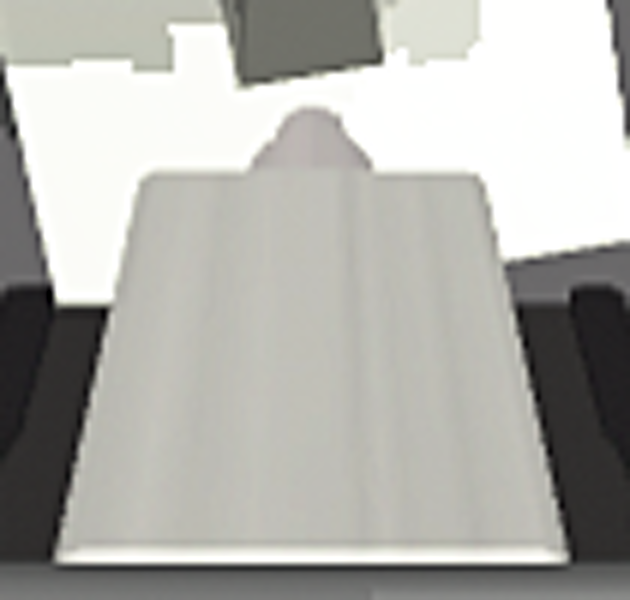

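>>> jog_arm(
  motion=[-3,0,-40,0,0,0,-8,0,-90,0,0,0,-12,0,-140,0,0,0,-16,0,-190,0,0,0,-19,0,-230,0,0,0,-21,0,-255.5,0.05,0.1,0,-21,0,-255.5,0.05,0.1,0,-21,40,-255.5,0.05,0.1,0,-21,65,-255.5,0.05,0.1,0,-21,75,-255.5,0.05,0.1,0,-21,75,-255.5,0.05,0.1,0,-21,75,-255.5,0.05,0.1,0],
)

```text
time_s: 17.05
position: [0.548, 0.0428, 0.1073]
tcp_rot: [[-0.99, 0.004, -0.14], [0.14, -0.002, -0.99], [-0.004, -1.0, 0.001]]
force: [-0.3, 0.3, -2.4]
opening: 0.344
```

```bash
python3 w.py w13
python3 - <<'E'
from h import *
im,d=bot.capture('scene');save('sc6',cv2.resize(im[110:250,210:370],None,fx=4.5,fy=4.2,interpolation=cv2.INTER_CUBIC));np.savez('sc6.npz',im=im,d=d)
z=np.load('w13.npz');save('w13a',cv2.resize(z['im'][130:300,200:360],None,fx=4,fy=3.5,interpolation=cv2.INTER_CUBIC))
E
python3 mv.py .5464 .044 .0885 -98
```

```text
17.05 [0.548  0.0428 0.1073] [[-0.9902, 0.0043, -0.1395], [0.1395, -0.0017, -0.9902], [-0.0045, -1.0, 0.0011]] [-0.3  0.3 -2.4]
17.15 [0.548  0.043  0.1076] [ 0.2  0.3 -1.6] 0.3421769116740113 [-7.1 32.9 98.6 -0.1 48.2 90.9]
[ 1.9 19.1 -0.7] [-0.06 -0.   -0.28]
```

View pics/sc6.png

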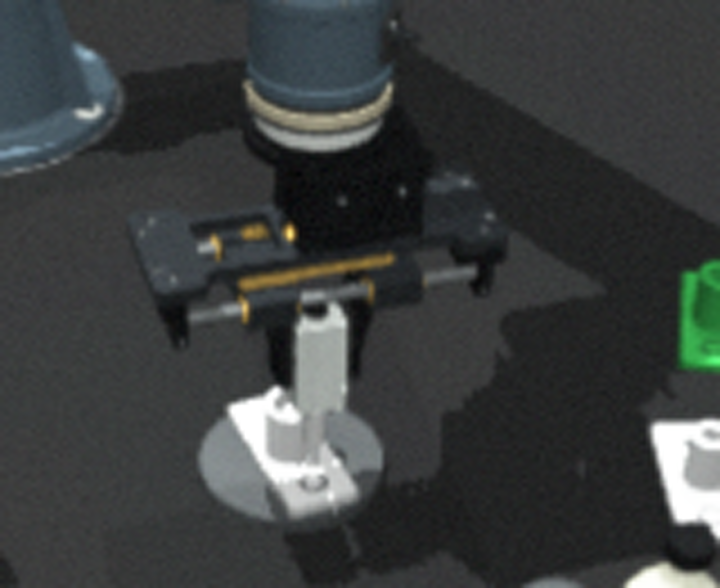

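View pics/w13a.png

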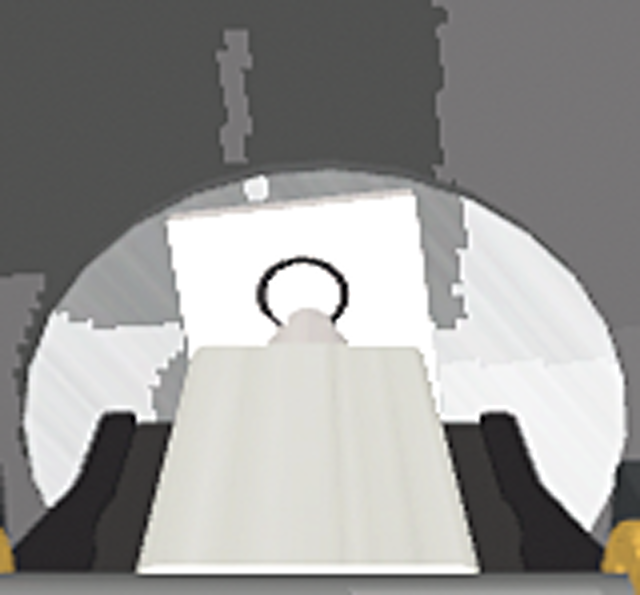

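```bash
cat > mk.py <<'E'
from h import *
import sys
z=np.load(sys.argv[1]+'.npz');c=bot.get_calibration('wrist');p=z['pose'];u,v=float(sys.argv[2]),float(sys.argv[3])
M=onz(c,u,v,.02,p);T=p@np.linalg.inv(np.array(c['hand_eye']))
m=T[:3,:3].T@(M-T[:3,3]);print('mark',M.round(4),'in tool mm',(m*1000).round(2),'axis at (0.5,-1.3)')
E
python3 mk.py w13 $(python3 -c "print((303.5)/4-.5+200,(297.5)/3.5-.5+130)")
```

```text
mark [0.546  0.0452 0.02  ] in tool mm [ 2.77 87.33 -2.19] axis at (0.5,-1.3)
```

>>> jog_arm(
  motion=[2,6,-0.9,-0.06,0,-0.28,2,12,-0.9,-0.06,0,-0.28,2,15,-0.9,-0.06,0,-0.28,2,15,-0.9,-0.06,0,-0.28,2,15,-0.9,-0.06,0,-0.28],
)

```text
time_s: 17.77
position: [0.5455, 0.0444, 0.0915]
tcp_rot: [[-0.99, -0.002, -0.139], [0.139, 0.0, -0.99], [0.002, -1.0, -0.0]]
force: [0.6, -1.4, -2.1]
opening: 0.343
```

```bash
python3 w.py w14
python3 - <<'E'
from h import *
z=np.load('w14.npz');save('w14a',cv2.resize(z['im'][150:270,220:340],None,fx=5,fy=5,interpolation=cv2.INTER_CUBIC))
E
python3 mv.py .5464 .044 .0885 -98
```

```text
17.775 [0.5455 0.0444 0.0915] [[-0.9903, -0.0023, -0.1391], [0.1391, 0.0003, -0.9903], [0.0023, -1.0, -0.0]] [ 0.6 -1.4 -2.1]
17.825 [0.5455 0.0444 0.0916] [-0.4 -0.5 -2.3] 0.34009175990971907 [-7.  34.3 99.3  0.  46.5 90.9]
[-1.   3.1  0.3] [0.   0.   0.12]
```

View pics/w14a.png

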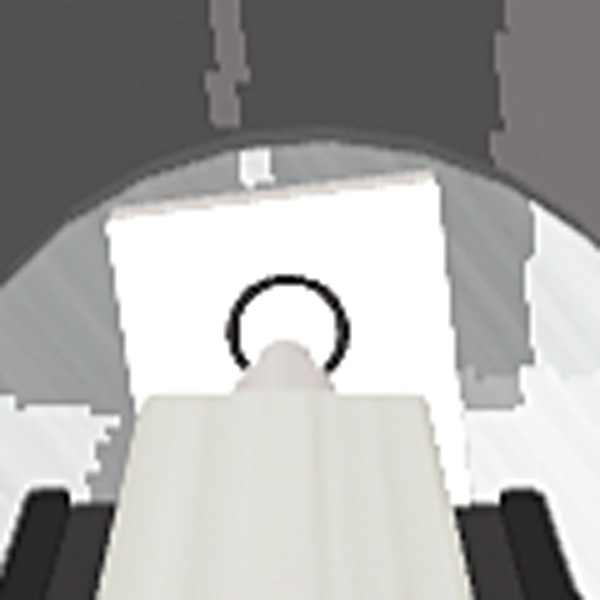

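```bash
python3 mk.py w14 $(python3 -c "print((287.5)/5-.5+220,(333.5)/5-.5+150)")
```

```text
mark [0.5463 0.0454 0.02  ] in tool mm [-0.91 71.48 -1.04] axis at (0.5,-1.3)
```

>>> jog_arm(
  motion=[-1.3,1,0.3,0,0,0.12,-1.3,2,0.3,0,0,0.12,-1.3,3,0.3,0,0,0.12,-1.3,3,0.3,0,0,0.12,-1.3,3,0.3,0,0,0.12],
)

```text
time_s: 18.45
position: [0.5466, 0.0439, 0.0885]
tcp_rot: [[-0.99, -0.0, -0.139], [0.139, 0.0, -0.99], [0.0, -1.0, -0.0]]
force: [0.1, -0.3, -1.4]
opening: 0.341
```

```bash
python3 w.py w15
python3 - <<'E'
from h import *
z=np.load('w15.npz');save('w15a',cv2.resize(z['im'][150:270,220:340],None,fx=5,fy=5,interpolation=cv2.INTER_CUBIC))
E
python3 mv.py .5464 .044 .0805 -98
```

```text
18.45 [0.5466 0.0439 0.0885] [[-0.9903, -0.0003, -0.1392], [0.1392, 0.0001, -0.9903], [0.0003, -1.0, -0.0]] [ 0.1 -0.3 -1.4]
18.5 [0.5466 0.044  0.0885] [-0.4  0.1 -1.5] 0.34922822718039953 [-7.1 34.6 99.3  0.  46.1 90.9]
[ 0.2  8.  -0. ] [0.   0.   0.02]
```

View pics/w15a.png

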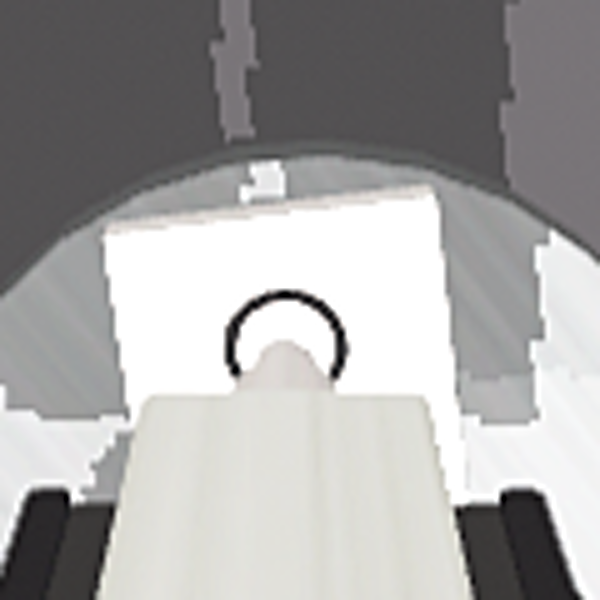

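```bash
python3 mk.py w15 $(python3 -c "print((286.5)/5-.5+220,(349.5)/5-.5+150)")
```

```text
mark [0.5463 0.0452 0.02  ] in tool mm [ 0.4  68.49 -1.18] axis at (0.5,-1.3)
```

Aligned to about 0.2 mm. Pressing down in small steps.

>>> jog_arm(
  motion=[0,1,0,0,0,0,0,2,0,0,0,0,0,3,0,0,0,0,0,4,0,0,0,0,0,4,0,0,0,0,0,4,0,0,0,0],
)

```text
time_s: 19.25
position: [0.5467, 0.0439, 0.0846]
tcp_rot: [[-0.99, -0.0, -0.139], [0.139, 0.0, -0.99], [0.0, -1.0, -0.0]]
force: [-0.9, -0.7, 1.5]
opening: 0.344
```

```bash
cat > f.py <<'E'
from h import *
F=[];Z=[];X=[]
for i in range(4):
    bot.capture('top');s=bot.read_state();F.append(s['force']);X.append(s['position'])
print(np.mean(F,0).round(2),np.std(F,0).round(2),np.mean(X,0).round(4),s['time_s'],s['tcp_rot'][:,1].round(4))
E
python3 f.py
```

```text
[ 0.33 -0.38  0.31] [0.11 0.16 0.41] [0.5466 0.0439 0.0846] 19.45 [-2.e-04  0.e+00 -1.e+00]
```

The contact force is about 2.5 N, so the plunger is in by 1.6–1.9 mm. That matches contact at TCP z ≈ 0.0865. Another 4.2 mm is needed.

>>> jog_arm(
  motion=[0,1,0,0,0,0,0,2,0,0,0,0,0,3,0,0,0,0,0,4.2,0,0,0,0,0,4.2,0,0,0,0,0,4.2,0,0,0,0],
)

```text
time_s: 20.2
position: [0.5466, 0.0439, 0.0803]
tcp_rot: [[-0.99, -0.0, -0.139], [0.139, 0.0, -0.99], [0.0, -1.0, -0.0]]
force: [-0.9, 0.0, 1.6]
opening: 0.344
```

```bash
python3 f.py; python3 w.py w16
python3 - <<'E'
from h import *
z=np.load('w16.npz');save('w16a',cv2.resize(z['im'][150:270,220:340],None,fx=5,fy=5,interpolation=cv2.INTER_CUBIC))
im,d=bot.capture('scene');save('sc7',cv2.resize(im[140:250,230:340],None,fx=5.4,fy=5.4,interpolation=cv2.INTER_CUBIC))
im,d=bot.capture('top');save('top9',im)
E
```

```text
[-0.42  0.02  1.98] [0.35 0.36 0.34] [0.5466 0.0439 0.0803] 20.4 [-1.e-04  0.e+00 -1.e+00]
20.4 [0.5466 0.0439 0.0804] [[-0.9903, -0.0001, -0.1391], [0.1391, 0.0, -0.9903], [0.0001, -1.0, -0.0]] [-0.3 -0.   2.4]
```

View pics/w16a.png

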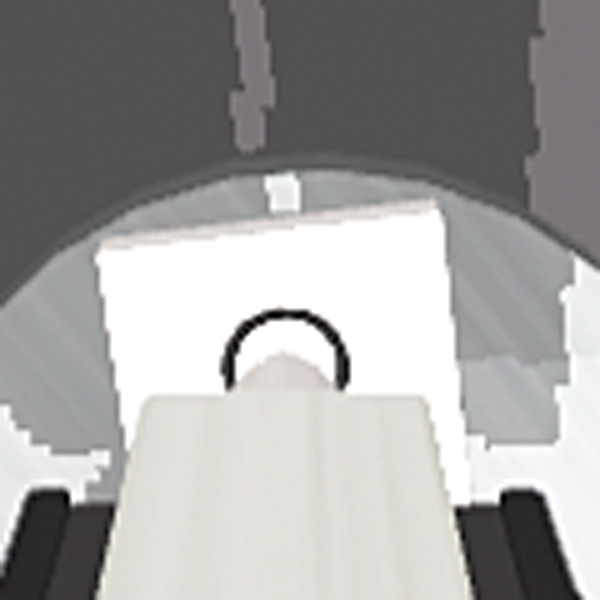

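View pics/sc7.png

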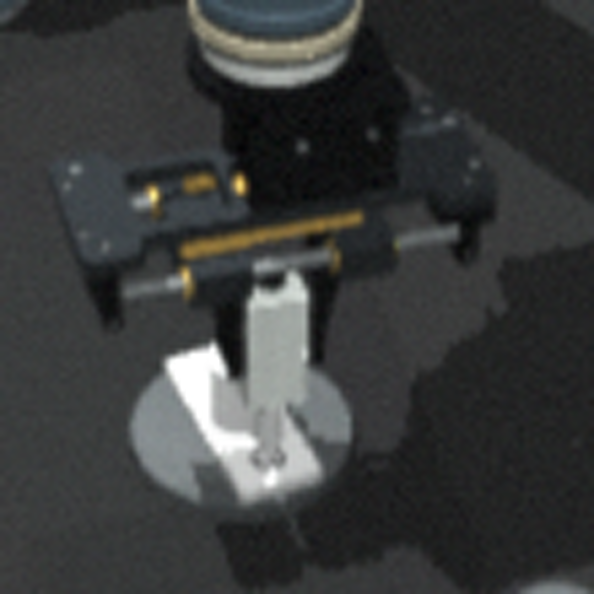

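View pics/top9.png

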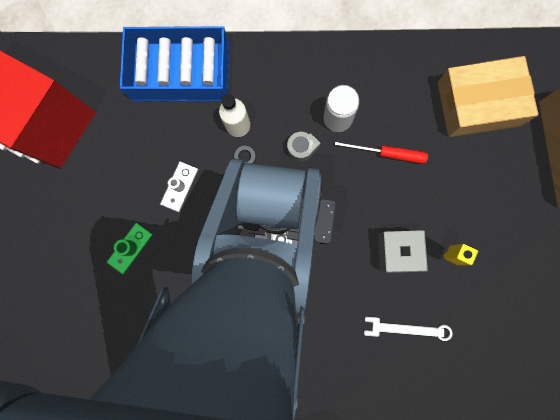

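>>> jog_arm(
  motion=[0,-0.4,0,0,0,0,0,-0.4,0,0,0,0,0,-0.4,0,0,0,0],
)

```text
time_s: 20.92
position: [0.5466, 0.044, 0.0807]
tcp_rot: [[-0.99, -0.0, -0.139], [0.139, 0.0, -0.99], [0.0, -1.0, -0.0]]
force: [-1.0, 0.3, 1.7]
opening: 0.34
```

```bash
python3 mk.py w16 $(python3 -c "print((286)/5-.5+220,(371)/5-.5+150)"); python3 f.py
```

```text
mark [0.5461 0.0453 0.02  ] in tool mm [ 0.71 60.36 -1.25] axis at (0.5,-1.3)
[-0.21 -0.16  1.71] [0.32 0.19 0.28] [0.5466 0.0439 0.0807] 21.125 [-2.e-04  0.e+00 -1.e+00]
```

The tip is centred within about 0.3 mm. The plunger is in by 5.8 mm from geometry and about 6.2 mm from force (3.9 N), and the gauge is upright. Handing in.

```bash
python3 -c "
from rig import bot
print(bot.hand_in())"
```

```text
the job is handed in; nothing more can be done
None
```

I slid the wide-bore bushing flange-down onto the gauge pin and let go of it. Then I took the aluminium gauge out of its rack and pressed its tip inside the ring mark. I handed in at about 21 s, still holding the gauge there.

**Last checks**
- **Bushing:** the flange top reads about 20 mm and the sleeve top about 61 mm, so the flange lies on the foot.
- **Gauge:** it is upright to about 0.1°, with the tip within about 0.3 mm of the ring's centre in the wrist camera.
- **Plunger:** pushed in about 5.8 mm from the geometry and about 6.2 mm from the force (3.9 N).
- **Bench:** the other things look unmoved in the last top view, though the arm hides part of the bench.

**Disagreements**
- **Fingertips:** the first grasp closed on air. Wrist depth puts the fingertips about 9 mm behind the reported TCP, not 22 mm ahead as stated. I worked from the measured value, and both grasps then held.
- **Cameras:** the top and wrist cameras differ by 2–3 mm in y, so I aligned using the wrist view only.

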